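# Clear the sprung lid of the tea box, touch it open and swing it up

### The job

Someone has left a small jar standing on the touch lid of the tea box. Without gripping anything and without force, slide the jar sideways, upright and without lifting it, until it stands wholly on the fixed half of the box top, near its middle; then press the front of the lid down until its catch lets go and take the hand away so that the lid springs ajar by itself. Finally swing the lid up with a fingertip under its front edge until it stays open past upright, leaving the jar standing there and everything else where it was.

Things in the scene. Friction and masses are not known exactly. Their poses are not given: they have to be found in the camera images.
- tea_box: Light wooden box fixed to the worktop, 100 deep (x) x 180 wide (y) x 100 mm high. Origin: centre of its underside; x to its back (hinge side), y to its left, z up. Its level top at z = 100 mm is split by a 3 mm gap: the touch lid is the left half (y = 6 to 90 mm, x = -50 to 50), a fixed top the right half (y = -90 to 3), over an open cubby.
- lid (a joint): Lid angle, rad: 0 latched and level, negative pressed in (stop at -0.05 = 5 mm at the front), positive open (stop at 1.9). Pressing the front past -0.03 (3 mm, about 4 N) trips the catch; on letting go a spring lifts the lid to about 0.6, where it rests. From there it swings with light friction, falls back below about 1.1, stays put past upright (1.57).
- lid_front (a point): Middle of the front upper edge of the lid; moves with the lid. The lid is a plain wooden board 100 x 84 x 9 mm without a handle. On its underside a steel staple reaches 22 mm down, 80 mm from the hinge, at mid width.
- lid_hinge (a point): Point on the lid's hinge line, middle of the lid's width, at the back edge of the box, 90.5 mm above its underside; fixed to the box, axes as the box. The front edge of the lid is 100 mm from it.
- shelf_mid (a point): Centre of the fixed right half of the box top (100 x 93 mm), on its surface; axes as the box. The jar is to stand here.
- jar: Squat round jar with a red lid, 58 mm in diameter, 50 mm high, about 90 g; origin: centre of its underside. Stands on the touch lid at the start.
- teaspoon: Steel teaspoon lying on the worktop well to the left, 130 x 26 x 11 mm; origin under its middle. To be left alone.
- carton: Small carton 34 x 95 x 54 mm high lying on the worktop left of the box; origin: centre of its underside. To be left alone.
- spice_jar: Spice jar with a dark green cap, 44 mm in diameter, 99 mm high, on the worktop left of the box; origin: centre of its underside. To be left alone.
- candle: Candle in a glass, 76 mm in diameter, 90 mm high, on the worktop near its front edge; origin: centre of its underside. To be left alone.
- mug: Dark striped mug with a handle, 84 x 112 x 89 mm high, on the worktop well to the left; origin: centre of its underside. To be left alone.

How it is judged:
By the outcome, as a careful person would: the job done as asked, in the order asked, and still so for the second after the job is handed in, with the robot touching nothing.
It also fails if it takes over 61 s, if anything falls off the work surface, if the arm or the gripper's body presses on something with over 40 N, if the wrist force passes 120 N, or if a joint passes its speed limit or range.

### The arm

A 6-joint arm with a two-finger parallel gripper is mounted at the origin on a cart in front of the work surface, level with it; the furniture and walls round the work are solid. World frame = base frame: x ahead of the robot, y to its left, z up, the work surface at z = 0. Lengths are in m, angles in rad, forces in N, time in s.
With the tool pointing down it reaches from about 0.275 to 0.75 m from the base axis. Payload 10.2 kg.
Tool frame: the origin (TCP) lies at the very end of the fingers, on their centre line; the grasp point (between the pads) lies robot.hold_point_z behind it (robot.hold_point_z is the distance from the TCP to the grasp point, in m); z points along the fingers, y is the line along which they close (so a half turn about z gives the same grasp; the last joint's range is limited). The gripper opens to 85 mm and grips with 20 to 120 N. Pads are 22 mm wide; open, the fingers measure 114 mm over their backs; the gripper's body (76 mm by 85 mm) begins 54 mm behind the grasp point. The pads swing forward as they close: fully open they stand 13 mm farther back than shut.
Start: joints at [1.057, 0.313, 1.498, -0, 1.331, -0.223], TCP at [0.151, 0.503, 0.196] pointing down, gripper open.
Joint ranges: [-2.94, 2.94], [-0.97, 2.17], [0.19, 2.56], [-1.23, 4.37], [0.02, 3.11], [-2.88, 2.88]. Speed limits (rad/s): [2.39, 2.39, 3.01, 3.14, 3.14, 3.14].

### API

Orientations are given as a 3x3 rotation matrix whose columns are the frame's x, y, z axes.
In Python, from cell import robot, effector, solver, capture, camera_info gives the robot as it stands. The module is installed in compiled form; this text tells all that it offers. Calls block until the motion is done:
- robot.move_to(position, orientation): joint-space move of the TCP to a pose.
- robot.line_to(position, vel=0.15, orientation=None): straight line of the TCP; orientation=None keeps the orientation; vel is the mean speed in m/s.
- robot.move_j(angles): joint-space move.
- effector.set_gripper(opening): opening from 0.0 (shut) to 1.0 (fully open); the grip force is fixed at half the most; returns when the fingers have stopped.
- robot.pause(seconds).
- solver.solve_ik(position, orientation): joint angles nearest the present ones, or None.
- robot.state(): the state.
- capture(name): name is "scene" or "side" or "wrist"; returns the picture (480x640x3 uint8, red, green, blue); there is no depth.
- camera_info(name): a dict with "vertical_fov" (degrees; the focal length in pixels is half the picture's height over the tangent of half this angle, whatever the lens; pixels are square), "cx", "cy" (the principal point, pixels), "extrinsics" (4x4, takes a point from camera to world coordinates). Camera axes: x right, y down, z forward; pixel columns grow to the right and rows downward; lengths in m; the calibration is good to about 2 mm. A picture is of the moment at which its call begins: read the wrist's pose just before it. camera_info takes no time and is no camera call; for the wrist camera it gives the pose at the moment of the call.
A pose or a line that the arm cannot do raises robot.IKError and nothing moves.
- robot.finish_job(): hands the job in; it is judged then, once.
The state is a dict: "clock": time; "joint_pos": joint angles; "joint_velocities": joint speeds; "joint_torque": joint torques, N m; "tcp_pos": TCP position; "eef_rot": TCP orientation; "force": force on the tool from outside, world axes, zero at the start; "ft_torque": the same for the moment, N m; "width": opening from 0.0 (shut) to 1.0 (fully open); "gripper_force": force on a finger pad.
Only numpy, scipy, OpenCV 4.12 (cv2) and the standard library are available. Lean on these libraries where they do the work, as an engineer would, in place of code of your own. Each camera call takes 0.05 s, during which the arm holds its last target. There are 200 camera calls.

## Working session

There is one attempt and no reset: what is moved stays moved. The work goes in short steps, each a Python script; the robot and the scene stay as the last script left them, time stands still between calls to the robot, and variables do not carry over. Pictures are saved under pics/ and viewed, at most 12 in all, crops included, and the job is handed in when it is done.

```bash
mkdir -p pics
python3 - <<'E'
from cell import robot, effector, solver, capture, camera_info
import cv2
for n in("scene","side"):
    cv2.imwrite(f"pics/{n}0.png",capture(n)[:,:,::-1]); c=camera_info(n); print(n,c)
s=robot.state(); print(s, robot.hold_point_z)
E
```

```text
scene {'vertical_fov': 50.9812785995694, 'cx': 315.50481427641927, 'cy': 245.37715294587153, 'extrinsics': array([[ 0.39733997, -0.77491875,  0.49155048, -0.03616205],
       [-0.91766644, -0.33375269,  0.21563266, -0.23253212],
       [-0.0030415 , -0.53675886, -0.84373022,  0.92703629],
       [ 0.        ,  0.        ,  0.        ,  1.        ]])}
side {'vertical_fov': 57.47006324656433, 'cx': 316.7402957109189, 'cy': 238.21159258455504, 'extrinsics': array([[-0.9804255 , -0.12390818,  0.15301178,  0.28118077],
       [-0.19624941,  0.55233848, -0.81019033,  0.7523491 ],
       [ 0.01587491, -0.82435973, -0.56584363,  0.60982669],
       [ 0.        ,  0.        ,  0.        ,  1.        ]])}
{'clock': 0.1, 'joint_pos': array([ 1.05659915e+00,  3.13445820e-01,  1.49836275e+00,  7.83690996e-06,
        1.33103306e+00, -2.23392819e-01]), 'joint_velocities': array([-1.52856242e-03, -7.84338490e-04, -3.34004556e-03,  8.48550614e-04,
        2.98498642e-05, -5.79240664e-04]), 'joint_torque': array([ 2.56579879e-03, -4.12900293e+01, -2.60143340e+01, -1.30246931e-04,
        3.03099201e-03, -4.30398202e-06]), 'tcp_pos': array([0.15039463, 0.50270617, 0.19596523]), 'eef_rot': array([[-9.58012936e-01,  2.86724310e-01, -6.20920815e-04],
       [ 2.86724841e-01,  9.58012365e-01, -1.08372606e-03],
       [ 2.84119211e-04, -1.21625701e-03, -9.99999220e-01]]), 'force': array([ 0.2594802 , -0.11819691,  0.10012095]), 'ft_torque': array([ 0.00693474, -0.003268  , -0.00178654]), 'gripper_force': 0.0, 'width': 0.9976160108391424} 0.0187
```

View pics/scene0.png

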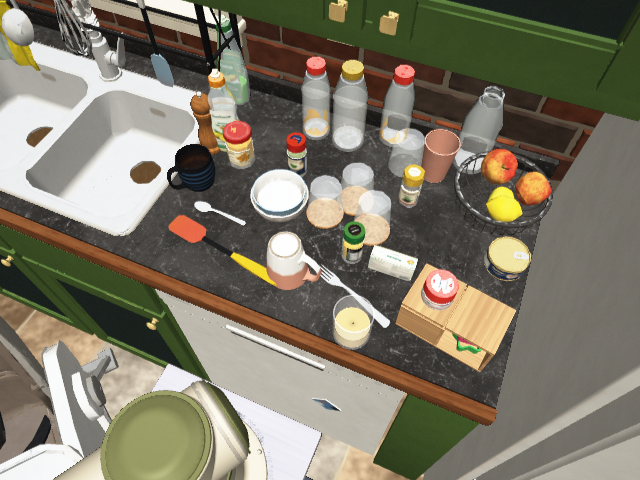

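View pics/side0.png

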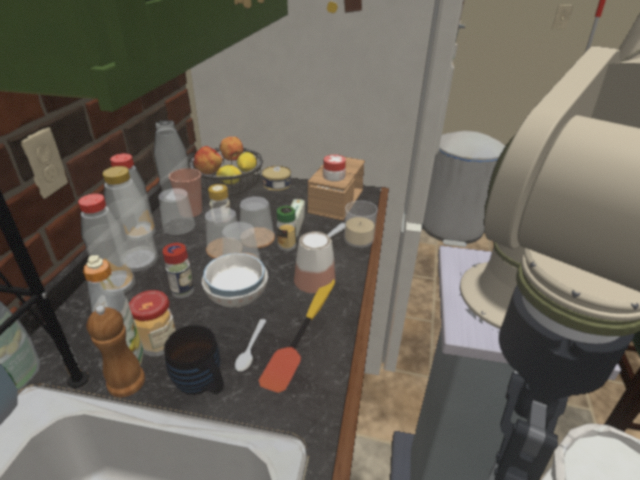

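Scene view: the box is at about (400–514, 266–366), with the jar on its left half at about (440,287) and the cubby at the front right. I'll enlarge both views.

Run:
```python
import cv2,numpy as np
a=cv2.imread("pics/scene0.png")[250:375,390:525]; b=cv2.imread("pics/side0.png")[145:225,300:375]
a=cv2.resize(a,None,fx=4,fy=4,interpolation=cv2.INTER_CUBIC)
b=cv2.resize(b,(260,277),interpolation=cv2.INTER_CUBIC)
o=np.zeros((500,800,3),np.uint8); o[:500,:540]=a; o[:277,540:]=b; cv2.imwrite("pics/crop0.png",o)
```

```text
(no output)
```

View pics/crop0.png

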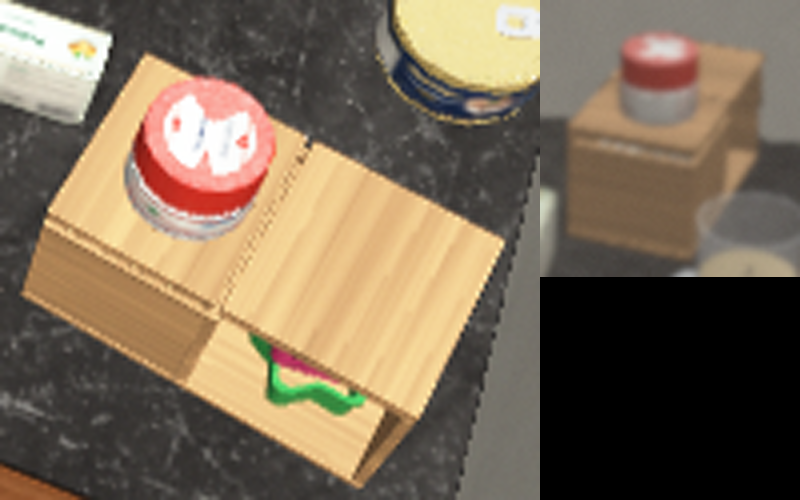

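The crop shows the lid at left, with top corners at scene pixels (427,264), (516,310), (494,354) and (402,303). The jar's top centre is at about (442,283), and at about (334,159) in the side view.

```bash
cat > h.py <<'E'
import numpy as np, cv2
from scipy.optimize import least_squares
from cell import robot, effector, solver, capture, camera_info
def proj(ci,P):
    T=np.linalg.inv(ci["extrinsics"]); p=np.atleast_2d(P)@T[:3,:3].T+T[:3,3]
    f=240/np.tan(np.radians(ci["vertical_fov"]/2))
    return p[:,:2]/p[:,2:]*f+[ci["cx"],ci["cy"]]
def Rz(a): return np.array([[np.cos(a),-np.sin(a),0],[np.sin(a),np.cos(a),0],[0,0,1]])
E
python3 - <<'E'
from h import *
S,D=camera_info("scene"),camera_info("side")
sc=lambda u,v:(390+u/4-.4,250+v/4-.4)
sd=lambda u,v:(300+(u-540)/3.467-.4,145+v/3.4625-.4)
B=np.array([[.05,.09,.1],[.05,-.09,.1],[-.05,-.09,.1],[-.05,.09,.1],[-.05,.09,0],[-.05,-.09,0]])
us=np.array([sc(148,55),sc(504,240),sc(416,415),sc(48,212),sc(24,293),sc(360,487)])
ud=np.array([sd(568,125),sd(762,50),sd(697,160),sd(697,257)]); di=[0,2,3,4]
def r(p):
    W=B@Rz(p[3]).T+p[:3]
    return np.r_[(proj(S,W)-us).ravel(),(proj(D,W[di])-ud).ravel()*.7]
for x0 in([.5,-.2,0,0],):
    q=least_squares(r,x0); print("box",q.x.round(4),q.fun.round(1))
j=least_squares(lambda p:np.r_[(proj(S,p)-sc(208,133)).ravel(),(proj(D,p)-sd(659,47)).ravel()],[.5,-.2,.15])
print("jar top",j.x,j.fun)
print("jar in box",Rz(q.x[3]).T@(j.x-q.x[:3]))
E
```

```text
box [ 0.4307 -0.3102 -0.0019 -0.1666] [-0.6 -1.   0.6 -0.6  1.3  0.3 -0.1 -0.4 -1.2  1.5 -0.5  1.2 -0.5 -0.1
  0.2  0.5 -0.4 -2.2 -1.8  2. ]
jar top [ 0.43289513 -0.26691086  0.14976329] [ 0.0637495  -0.13216672  0.17123659  0.12590921]
jar in box [-0.0049762   0.04306615  0.15161396]
```

```bash
cat >> h.py <<'E'
def down(xdir):  # tool down, tool x along given horizontal direction
    x=np.array([xdir[0],xdir[1],0.]); x/=np.linalg.norm(x); z=np.array([0,0,-1.]); return np.c_[x,np.cross(z,x),z]
def tilt(yaw,a,roll=0):  # tool pointing ahead along yaw, a below horizontal; closing axis horizontal at roll 0
    z=Rz(yaw)@[np.cos(a),0,-np.sin(a)]; y=Rz(yaw)@[0,1,0.]; R=np.c_[np.cross(y,z),y,z]; return R@Rz(roll)
bp=np.array([.4307,-.3102,0]); yaw=-.1666; BR=Rz(yaw)
def W(*p): return BR@np.array(p)+bp
def lidpt(th,y,r=.093,off=.012):
    return W(.05-r*np.cos(th)-off*np.sin(th),y,.0905+r*np.sin(th)-off*np.cos(th))
E
python3 - <<'E'
from h import *
from itertools import product
np.set_printoptions(precision=2,suppress=True)
S=camera_info("scene")
def ground(uv,z=0):
    return least_squares(lambda p:(proj(S,[p[0],p[1],z])-uv).ravel(),[.4,-.2]).x
print("candle base",ground((351,340)),"carton",ground((392,265),.03),"spice",ground((352,258)))
for s in(1,-1): print(solver.solve_ik(W(-.005,.09,.108),down(s*(BR@[0,-1,0]))))
for a,dy,ro in product((.3,.5,.7,.9),(0,-.25,-.5),(0,np.pi/2,-np.pi/2,np.pi)):
    q=[solver.solve_ik(lidpt(t,.07),tilt(yaw+dy,a,ro)) for t in(.45,1,1.4,1.75)]
    if all(x is not None for x in q): print(a,dy,round(ro,2),q[0],q[-1])
E
```

```text
candle base [ 0.33 -0.15] carton [ 0.5  -0.17] spice [ 0.51 -0.08]
[-0.7   0.33  1.72 -0.    1.09  2.61]
[-0.7   0.33  1.72 -0.    1.09 -0.54]
0.5 0 0 [-1.39  0.18  2.51  1.64  0.98  2.09] [-1.07  0.12  2.26  1.65  0.77  2.48]
0.5 0 1.57 [-1.39  0.18  2.51  1.64  0.98 -2.62] [-1.07  0.12  2.26  1.65  0.77 -2.24]
0.5 0 -1.57 [-1.39  0.18  2.51  1.64  0.98  0.52] [-1.07  0.12  2.26  1.65  0.77  0.9 ]
0.5 0 3.14 [-1.39  0.18  2.51  1.64  0.98 -1.05] [-1.07  0.12  2.26  1.65  0.77 -0.67]
0.7 0 1.57 [-1.26  0.05  2.4   1.37  0.77 -2.2 ] [-0.99  0.08  2.13  1.21  0.64 -1.75]
0.7 0 -1.57 [-1.26  0.05  2.4   1.37  0.77  0.95] [-0.99  0.08  2.13  1.21  0.64  1.4 ]
0.7 0 3.14 [-1.26  0.05  2.4   1.37  0.77 -0.63] [-0.99  0.08  2.13  1.21  0.64 -0.18]
0.7 -0.25 1.57 [-1.11 -0.    2.46  1.67  0.52 -2.18] [-0.86  0.04  2.17  1.26  0.35 -1.54]
0.7 -0.25 -1.57 [-1.11 -0.    2.46  1.67  0.52  0.96] [-0.86  0.04  2.17  1.26  0.35  1.6 ]
0.7 -0.25 3.14 [-1.11 -0.    2.46  1.67  0.52 -0.61] [-0.86  0.04  2.17  1.26  0.35  0.03]
0.7 -0.5 1.57 [-0.89  0.    2.46  2.37  0.24 -2.53] [-0.69  0.06  2.15  0.2
[... 207 characters left out ...]
.13  0.02  2.27  0.97  0.67  1.45] [-0.91  0.09  1.98  0.74  0.68  1.9 ]
0.9 0 3.14 [-1.13  0.02  2.27  0.97  0.67 -0.12] [-0.91  0.09  1.98  0.74  0.68  0.33]
0.9 -0.25 1.57 [-1.01 -0.02  2.31  0.96  0.44 -1.4 ] [-0.81  0.07  2.01  0.53  0.49 -0.79]
0.9 -0.25 -1.57 [-1.01 -0.02  2.31  0.96  0.44  1.75] [-0.81  0.07  2.01  0.53  0.49  2.35]
0.9 -0.25 3.14 [-1.01 -0.02  2.31  0.96  0.44  0.18] [-0.81  0.07  2.01  0.53  0.49  0.78]
0.9 -0.5 0 [-0.85 -0.01  2.31  0.56  0.22 -2.27] [-0.68  0.08  2.    0.03  0.39 -1.61]
0.9 -0.5 1.57 [-0.85 -0.01  2.31  0.56  0.22 -0.7 ] [-0.68  0.08  2.    0.03  0.39 -0.04]
0.9 -0.5 3.14 [-0.85 -0.01  2.31  0.56  0.22  0.87] [-0.68  0.08  2.    0.03  0.39  1.53]
```

Run:
```python
from h import *
p=robot.state()["tcp_pos"]; robot.line_to([p[0],p[1],.34],vel=.25)
robot.move_to(W(-.06,.06,.30),down(BR@[0,-1,0]))
ci=camera_info("wrist"); im=capture("wrist"); cv2.imwrite("pics/w1.png",im[:,:,::-1])
np.save("w1.npy",ci,allow_pickle=True)
print(robot.state()["clock"],proj(ci,[W(.05,.09,.1),W(.05,-.09,.1),W(-.05,-.09,.1),W(-.05,.09,.1),W(-.005,.043,.15)]))
```

```text
3.625 [[220.95025279 224.05128867]
 [204.95774455  34.31278189]
 [314.26185863  34.38422708]
 [315.45670021 224.16525346]
 [263.2847968  188.19242975]]
```

View pics/w1.png

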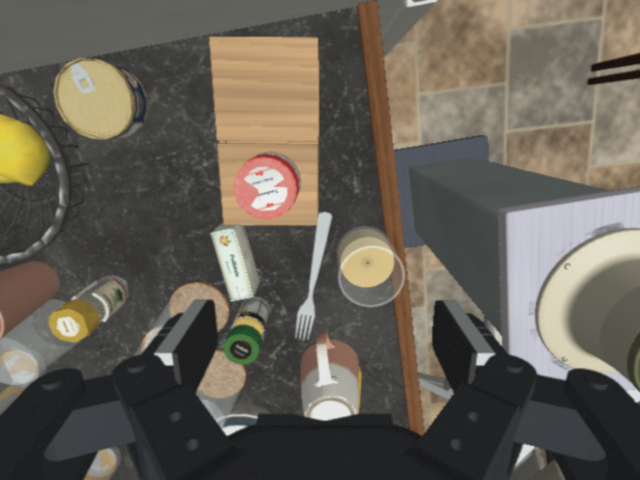

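The wrist view shows the box top corners at (222,225), (210,38), (319,37) and (319,225), and the jar's top centre at (267,187). A fork lies between the box and the candle. I'll refit with this view and then slide the jar.

```bash
python3 - <<'E'
from h import *
S,D=camera_info("scene"),camera_info("side"); Wc=camera_info("wrist")
sc=lambda u,v:(390+u/4-.4,250+v/4-.4)
sd=lambda u,v:(300+(u-540)/3.467-.4,145+v/3.4625-.4)
B=np.array([[.05,.09,.1],[.05,-.09,.1],[-.05,-.09,.1],[-.05,.09,.1],[-.05,.09,0],[-.05,-.09,0]])
us=np.array([sc(148,55),sc(504,240),sc(416,415),sc(48,212),sc(24,293),sc(360,487)])
ud=np.array([sd(568,125),sd(762,50),sd(697,160),sd(697,257)]); di=[0,2,3,4]
uw=np.array([(222,225),(210,38),(319,37),(319,225)])
def r(p,k=1):
    w=B@Rz(p[3]).T+p[:3]
    return np.r_[(proj(S,w)-us).ravel(),(proj(D,w[di])-ud).ravel()*.7,k*(proj(Wc,w[:4])-uw).ravel()]
q=least_squares(r,[.43,-.31,0,-.16]).x
print("box",q.round(4))
j=least_squares(lambda p:np.r_[(proj(S,p)-sc(208,133)).ravel(),(proj(D,p)-sd(659,47)).ravel(),(proj(Wc,p)-(267,187)).ravel()],[.5,-.2,.15]).x
jb=Rz(q[3]).T@(j-q[:3]); print("jar in box",jb)
s=open("h.py").read().replace("bp=np.array([.4307,-.3102,0]); yaw=-.1666","bp=np.array([%.4f,%.4f,0]); yaw=%.4f"%(q[0],q[1],q[3])); open("h.py","w").write(s)
E
cat > slide.py <<'E'
from h import *
jx,jy=-.005,.043
c=BR@[.005,-.0865,0]; R=down(-c)
effector.set_gripper(.47); print(robot.state()["width"])
robot.move_to(W(jx-.002,jy+.053,.20),R)
robot.line_to(W(jx-.002,jy+.053,.106),vel=.1)
print(robot.state()["clock"],robot.state()["force"])
robot.line_to(W(jx-.001,jy+.036,.106),vel=.05)
robot.line_to(W(0,-.0105,.106),vel=.05)
print(robot.state()["force"])
robot.line_to(W(-.002,.02,.106),vel=.08)
robot.line_to(W(-.002,.05,.30),vel=.25)
Wc=camera_info("wrist"); cv2.imwrite("pics/w2.png",capture("wrist")[:,:,::-1])
print(robot.state()["clock"],proj(Wc,[W(0,-.0435,.15),W(.029,-.0435,.15),W(0,-.0435-.029,.15)]))
E
python3 slide.py
```

```text
box [ 0.4282 -0.3083  0.     -0.1719]
jar in box [-0.00513668  0.04074487  0.15053372]
0.46897683528017664
7.8167 [ 0.24609111 -0.63024912 -0.5195943 ]
[-0.76492896  0.82237316  0.62979831]
11.7667 [[320.89425475 302.24611114]
 [350.49992259 303.77946824]
 [319.31573485 328.36059488]]
```

View pics/w2.png

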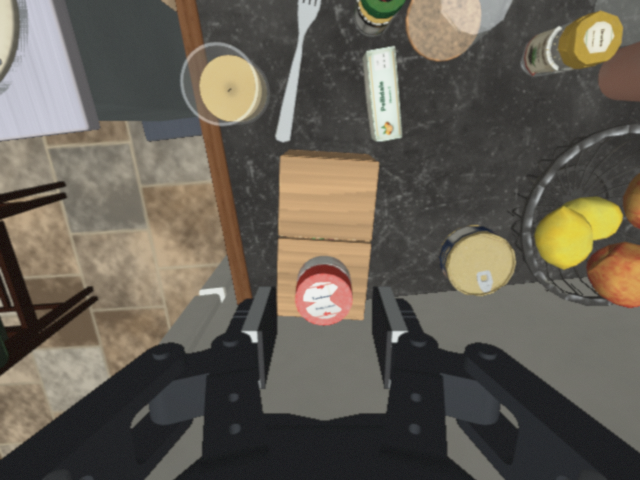

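Wrist view: the jar stands upright on the fixed half, its top at about (324,294), where (321,302) was expected. I'll check this against the box edges in the same image.

Run:
```python
from h import *
Wc=camera_info("wrist")
print(proj(Wc,[W(.05,.09,.1),W(-.05,.09,.1),W(-.05,.0045,.1),W(.05,.0045,.1),W(-.05,-.09,.1),W(.05,-.09,.1)]).round(0))
print("measured (378,160),(281,154),(278,238),(371,241),(278,317),(364,320)")
print(Rz(yaw).T@(np.r_[least_squares(lambda p:(proj(Wc,[p[0],p[1],.15])-(324,294)).ravel(),[.4,-.3]).x,0]-bp))
S=camera_info("scene"); im=capture("scene"); cv2.imwrite("pics/s2.png",cv2.resize(im[250:375,390:525,::-1],None,fx=4,fy=4,interpolation=cv2.INTER_CUBIC))
print((proj(S,[W(0,-.0435,.15),W(0,-.0345,.15)])-[390,250]+.4)*4)
```

```text
[[379. 162.]
 [279. 156.]
 [277. 237.]
 [371. 243.]
 [275. 316.]
 [363. 321.]]
measured (378,160),(281,154),(278,238),(371,241),(278,317),(364,320)
[ 0.00239834 -0.03428614  0.        ]
[[393.40763601 224.82824537]
 [373.58502828 214.32284931]]
```

View pics/s2.png

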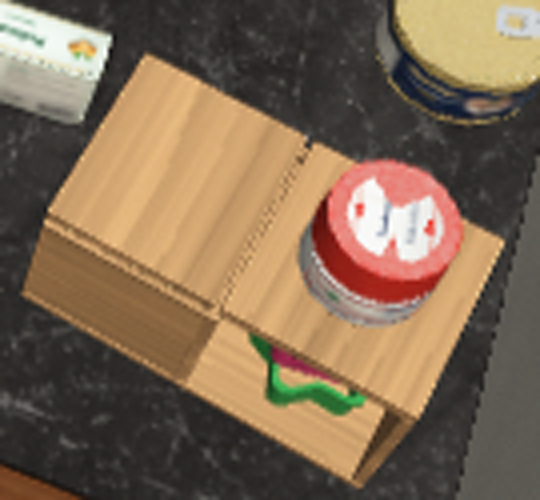

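Scene view: the jar's top centre is at about (394,220), against (393,225) for dead centre. The jar is within a few mm of the middle, so next I press the lid.

Run:
```python
from h import *
effector.set_gripper(0)
R=down(BR@[0,1,0])
robot.move_to(W(-.042,.05,.15),R); robot.line_to(W(-.042,.05,.106),vel=.08)
robot.pause(.2)
f0=np.mean([robot.state()["force"][2] for _ in range(3)]); z=.106; zc=None
while z>.088:
    z-=.0007; robot.line_to(W(-.042,.05,z),vel=.02); s=robot.state(); f=s["force"][2]-f0
    print(round(s["tcp_pos"][2],4),round(f,2))
    if zc is None and f>1: zc=s["tcp_pos"][2]
    if f>9 or (zc and s["tcp_pos"][2]<zc-.0036): break
robot.line_to(W(-.075,.05,.19),vel=.3)
robot.line_to(W(-.11,.06,.25),vel=.25)
print(robot.state()["clock"])
cv2.imwrite("pics/s3.png",cv2.resize(capture("scene")[230:375,390:525,::-1],None,fx=4,fy=4,interpolation=cv2.INTER_CUBIC))
S=camera_info("scene")
P=lambda t:[W(.05-.1*np.cos(t)+.0095*np.sin(t),y,.0905+.1*np.sin(t)+.0095*np.cos(t)) for y in(.006,.09)]
print(((proj(S,P(.6)+P(0))-[390,230]+.4)*4).round())
```

```text
0.1053 0.05
0.1046 -0.4
0.1039 -0.53
0.1032 0.28
0.1025 0.09
0.1018 -0.82
0.1011 -0.15
0.1004 -0.45
0.0997 -0.66
0.0989 -0.47
0.0983 -0.92
0.0976 -0.37
0.0969 -0.18
0.0962 0.04
0.0955 -0.14
0.0948 -0.58
0.0941 -0.26
0.0934 0.15
0.0927 0.14
0.0919 -0.11
0.0913 -0.3
0.0905 -1.03
0.0898 -0.14
0.0892 -0.39
0.0884 -0.6
0.0878 -0.36
21.2917
[[262. 291.]
 [ 85. 195.]
 [211. 384.]
 [ 43. 290.]]
```

View pics/s3.png

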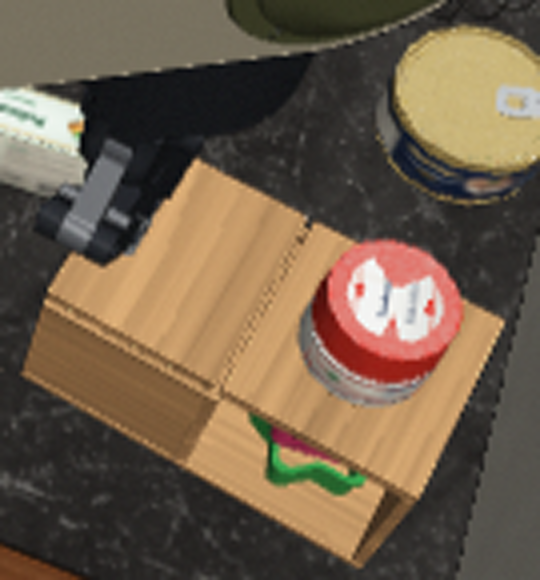

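The lid is still latched and no contact force was felt down to z = 0.088. I'll check the gripper width and pose.

Run:
```python
from h import *
s=robot.state(); print(s["width"],s["tcp_pos"],s["eef_rot"],W(-.11,.06,.25),s["force"],s["joint_pos"])
print(effector.set_gripper(0)); s=robot.state(); print(s["width"],s["clock"])
Wc=camera_info("wrist"); cv2.imwrite("pics/w3.png",capture("wrist")[:,:,::-1])
print(proj(Wc,[s["tcp_pos"],W(-.042,.05,.1)]))
```

```text
0.0013272126707522705 [ 0.32997006 -0.23006551  0.24863015] [[ 0.17103932  0.98526293 -0.00158264]
 [ 0.98526262 -0.17103594  0.00206675]
 [ 0.0017656  -0.00191281 -0.99999661]] [ 0.33008451 -0.2303683   0.25      ] [-0.68489792 -0.6171508  -0.28232548] [-9.02201389e-01 -1.08248640e-03  1.73094607e+00  3.97453190e-05
  1.41433189e+00 -7.30324618e-01]
False
-0.0019050084370743705 21.5583
[[323.58727    274.21583914]
 [398.55382057 219.71985815]]
```

View pics/w3.png

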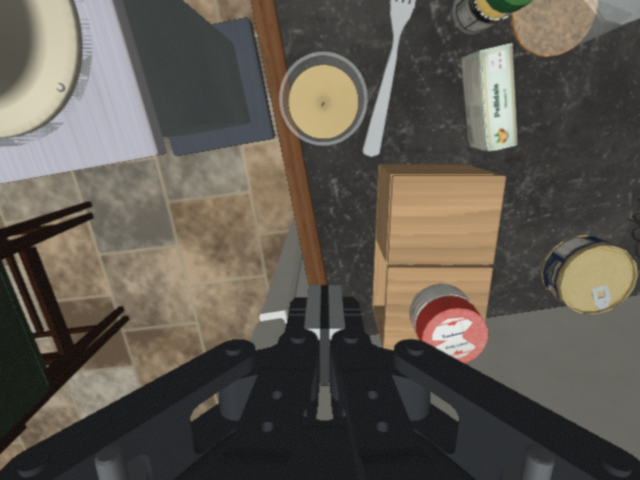

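Run:
```python
from h import *
s=robot.state(); Wc=camera_info("wrist")
for d in(0,.005,.01,.015,.02,.025): print(d,proj(Wc,s["tcp_pos"]-d*s["eef_rot"][:,2]))
print(Wc["extrinsics"][:3,3]-s["tcp_pos"])
```

```text
0 [[323.60783623 274.22946888]]
0.005 [[323.60577872 278.17488936]]
0.01 [[323.60361271 282.3283619 ]]
0.015 [[323.60132939 286.70678884]]
0.02 [[323.59891896 291.32895434]]
0.025 [[323.5963705 296.2157938]]
[0.01324235 0.07450915 0.17627884]
```

The visible fingertip ends behind the nominal TCP in the image. I'll press on with force guarding.

Run:
```python
from h import *
R=down(BR@[0,1,0])
robot.line_to(W(-.042,.05,.12),vel=.25); robot.line_to(W(-.042,.05,.09),vel=.08)
f0=np.mean([robot.state()["force"][2] for _ in range(3)]); z=.09; zc=None; L=[]
while z>.06:
    z-=.0008; robot.line_to(W(-.042,.05,z),vel=.03); s=robot.state(); f=s["force"][2]-f0
    L.append((round(s["tcp_pos"][2],4),round(f,2)))
    if zc is None and f>1.5: zc=s["tcp_pos"][2]
    if f>9 or (zc and s["tcp_pos"][2]<zc-.0036): break
print(*L,zc)
cv2.imwrite("pics/p4.png",capture("scene")[:,:,::-1])
robot.line_to(W(-.042,.05,.12),vel=.3)
robot.line_to(W(-.11,.06,.22),vel=.3)
print(robot.state()["clock"])
cv2.imwrite("pics/s4.png",cv2.resize(capture("scene")[230:375,390:525,::-1],None,fx=4,fy=4,interpolation=cv2.INTER_CUBIC))
```

```text
(np.float64(0.0896), np.float64(-0.39)) (np.float64(0.0884), np.float64(0.42)) (np.float64(0.0875), np.float64(0.32)) (np.float64(0.0867), np.float64(0.41)) (np.float64(0.086), np.float64(-0.02)) (np.float64(0.0852), np.float64(0.93)) (np.float64(0.0843), np.float64(0.39)) (np.float64(0.0836), np.float64(0.14)) (np.float64(0.0827), np.float64(-0.13)) (np.float64(0.082), np.float64(0.04)) (np.float64(0.0812), np.float64(-0.1)) (np.float64(0.0803), np.float64(-0.35)) (np.float64(0.0796), np.float64(0.21)) (np.float64(0.0788), np.float64(0.37)) (np.float64(0.078), np.float64(0.31)) (np.float64(0.0772), np.float64(-0.21)) (np.float64(0.0763), np.float64(0.16)) (np.float64(0.0756), np.float64(-0.06)) (np.float64(0.0748), np.float64(0.99)) (np.float64(0.074), np.float64(-0.05)) (np.float64(0.0731), np.float64(0.35)) (np.float64(0.0724), np.float64(-0.45)) (np.float64(0.0716), np.float64(-0.01)) (np.float64(0.0707), np.float64(0.43)) (np.float64(0.0699), np.float64(0.62)) (np.float64(0.0692), np.float64(0.54)) (np.float64(0.0683), np.float64(0.83)) (np.float64(0.0676), np.float64(-0.31)) (np.float64(0.0667), np.float64(-0.08)) (np.float64(0.066), np.float64(0.07)) (np.float64(0.0653), np.float64(0.88)) (np.float64(0.0645), np.float64(4.23)) (np.float64(0.0636), np.float64(3.94)) (np.float64(0.0626), np.float64(1.35)) (np.float64(0.062), np.float64(3.68)) (np.float64(0.0611), np.float64(3.38)) (np.float64(0.0607), np.float64(7.0)) 0.06449175141897603
33.0833
```

View pics/s4.png

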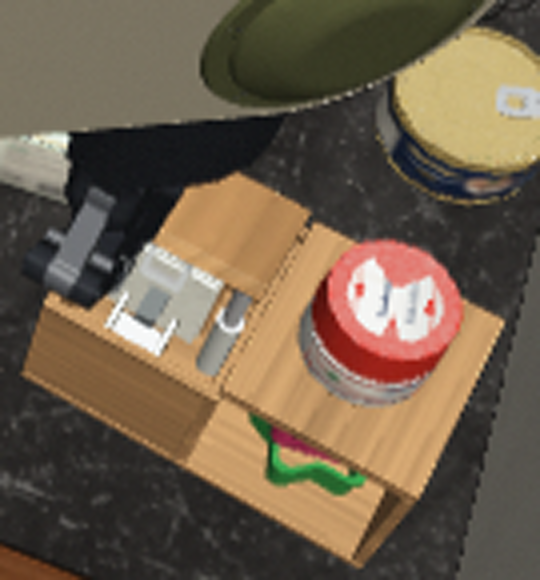

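The scene view shows the lid ajar: its front edge is at about (265,293), the tea is visible inside, and the jar hasn't moved. Contact came at TCP z = 0.0645, so the real fingertips end about 35 mm behind the TCP. I'll allow for that when planning the swing.

```bash
cat >> h.py <<'E'
TIP=.035
def tcp(tip,R): return tip+TIP*R[:,2]
E
python3 - <<'E'
from h import *
from itertools import product
np.set_printoptions(precision=2,suppress=True)
for a,dy,ro in product((.4,.5,.6,.7,.85),(0,-.12,-.25),(0,np.pi)):
    R=tilt(yaw+dy,a,ro)
    q=[solver.solve_ik(tcp(lidpt(.42,.072,.09)-R[:,2]*.06,R),R)]+[solver.solve_ik(tcp(lidpt(t,.072,.09),R),R) for t in(.42,.8,1.2,1.5,1.8)]
    if all(x is not None for x in q): print(a,dy,round(ro,2),q[0],q[1],q[3],q[-1])
E
```

```text
0.5 0 0 [-1.49  0.1   2.56  1.54  1.02  2.12] [-1.26  0.29  2.47  1.82  0.93  2.  ] [-1.12  0.17  2.34  1.74  0.81  2.31] [-0.99  0.22  2.21  1.79  0.71  2.39]
0.5 0 3.14 [-1.49  0.1   2.56  1.54  1.02 -1.02] [-1.26  0.29  2.47  1.82  0.93 -1.14] [-1.12  0.17  2.34  1.74  0.81 -0.83] [-0.99  0.22  2.21  1.79  0.71 -0.76]
0.6 0 0 [-1.41  0.02  2.5   1.43  0.91  2.34] [-1.21  0.23  2.42  1.71  0.8   2.17] [-1.08  0.13  2.29  1.57  0.71  2.51] [-0.96  0.19  2.16  1.58  0.62  2.61]
0.6 0 3.14 [-1.41  0.02  2.5   1.43  0.91 -0.8 ] [-1.21  0.23  2.42  1.71  0.8  -0.97] [-1.08  0.13  2.29  1.57  0.71 -0.63] [-0.96  0.19  2.16  1.58  0.62 -0.53]
0.6 -0.12 0 [-1.35 -0.03  2.55  1.57  0.8   2.35] [-1.16  0.2   2.46  1.9   0.73  2.13] [-1.02  0.1   2.31  1.73  0.59  2.49] [-0.9   0.18  2.18  1.74  0.5   2.58]
0.6 -0.12 3.14 [-1.35 -0.03  2.55  1.57  0.8  -0.79] [-1.16  0.2   2.46  1.9   0.73 -1.01] [-1.02  0.1   2.31  1.73  0.59 -0.66] [-0.9   0.18  2.18  1.74  0.5  -0.56]
0.7 0 0 [-1.33 -0.03  2.44  1.29  0.82  2.57] [-1.16  0.18  2.38  1.56  0.7   2.38] [-1.04  0.1   2.23  1.36  0.64  2.75] [
[... 333 characters left out ...]
87  0.16  2.12  1.4   0.44 -0.22]
0.7 -0.25 3.14 [-1.16 -0.11  2.5   1.53  0.54 -0.48] [-1.03  0.14  2.42  1.96  0.49 -0.85] [-0.92  0.07  2.27  1.59  0.37 -0.35] [-0.81  0.15  2.13  1.49  0.29 -0.17]
0.85 0 3.14 [-1.21 -0.06  2.33  1.01  0.73 -0.2 ] [-1.09  0.14  2.29  1.24  0.59 -0.38] [-0.98  0.1   2.14  1.    0.6  -0.  ] [-0.88  0.18  2.01  0.92  0.57  0.16]
0.85 -0.12 3.14 [-1.15 -0.09  2.36  1.03  0.62 -0.08] [-1.04  0.12  2.32  1.32  0.48 -0.33] [-0.93  0.08  2.16  0.99  0.49  0.13] [-0.83  0.17  2.02  0.87  0.46  0.33]
0.85 -0.25 3.14 [-1.06 -0.11  2.38  1.03  0.48  0.09] [-0.98  0.11  2.33  1.42  0.36 -0.27] [-0.88  0.07  2.17  0.92  0.37  0.34] [-0.78  0.16  2.03  0.74  0.35  0.59]
```

Run:
```python
from h import *
R=tilt(yaw,.6,np.pi)
go=lambda t,v:robot.line_to(tcp(lidpt(t,.072,.09),R),vel=v)
robot.move_to(tcp(lidpt(.42,.072,.09)-R[:,2]*.06,R),R)
f0=robot.state()["force"]; print(robot.state()["clock"])
go(.42,.08); print("in",robot.state()["force"]-f0)
ok=True
for t in np.arange(.55,1.81,.125):
    try: go(t,.07)
    except robot.IKError as e: print("IK",t,e); ok=False; break
    f=robot.state()["force"]-f0; print(round(t,2),f.round(1))
    if np.linalg.norm(f)>20: ok=False; break
robot.pause(.2)
print(ok,robot.state()["clock"])
cv2.imwrite("pics/s5.png",cv2.resize(capture("scene")[200:375,350:525,::-1],None,fx=3.4,fy=3.4,interpolation=cv2.INTER_CUBIC))
```

```text
34.425
in [-1.23586145 -0.85422669 -0.41212359]
0.55 [-1.1 -0.1 -1. ]
0.68 [-0.8 -1.6 -0.2]
0.8 [ 0.3 -0.3 -0.6]
0.92 [-0.3 -0.6 -0.9]
1.05 [-0.4 -2.1 -0.2]
1.18 [-0.7  0.6  0.4]
1.3 [-0.3 -0.5  0. ]
1.42 [ 0.6 -0.9 -0.6]
1.55 [-0.7  0.3 -0.1]
1.68 [-0.7 -1.4  0.1]
1.8 [-0.7 -0.4  0.3]
True 38.925
```

View pics/s5.png

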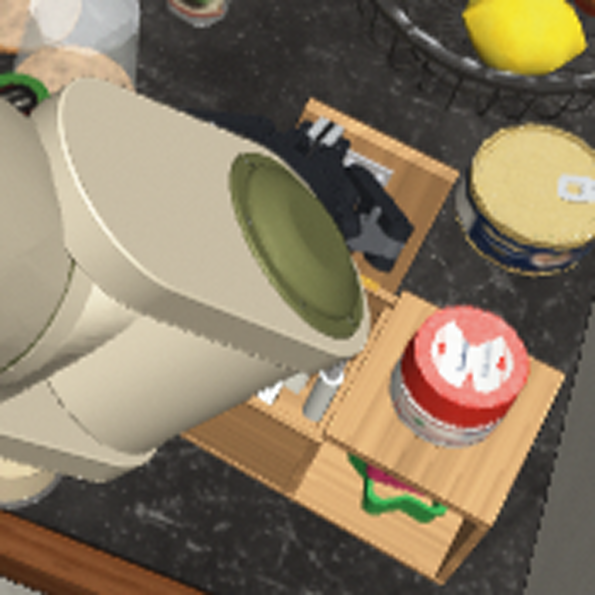

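The lid is up, with its free right corner at about (457,175) and left corner at about (312,98). The jar is standing undisturbed. I'll estimate the angle, then back off.

Run:
```python
from h import *
S=camera_info("scene")
for t in(1.4,1.5,1.6,1.7,1.8,1.9): print(t,((proj(S,[W(.05-.1*np.cos(t)+k*np.sin(t),y,.0905+.1*np.sin(t)+k*np.cos(t)) for y in(.006,.09) for k in(0,.0095)])-[350,200]+.4)*3.4).round().tolist())
R=robot.state()["eef_rot"]; p=robot.state()["tcp_pos"]
robot.line_to(p-R[:,2]*.06,vel=.12)
p=robot.state()["tcp_pos"]; robot.line_to(p+np.array([-.03,0.05,.12]),vel=.2)
j=robot.state()["joint_pos"].copy(); j[0]+=.9; robot.move_j(j)
robot.pause(.5); print(robot.state()["clock"])
cv2.imwrite("pics/s6.png",cv2.resize(capture("scene")[200:375,350:525,::-1],None,fx=3.4,fy=3.4,interpolation=cv2.INTER_CUBIC))
```

```text
1.4 [[426.0, 227.0], [434.0, 212.0], [273.0, 149.0], [282.0, 135.0]]
1.5 [[434.0, 211.0], [442.0, 197.0], [282.0, 134.0], [291.0, 121.0]]
1.6 [[443.0, 197.0], [450.0, 184.0], [291.0, 121.0], [299.0, 108.0]]
1.7 [[450.0, 183.0], [457.0, 171.0], [299.0, 108.0], [307.0, 97.0]]
1.8 [[457.0, 171.0], [463.0, 161.0], [307.0, 97.0], [313.0, 87.0]]
1.9 [[463.0, 161.0], [468.0, 152.0], [314.0, 87.0], [320.0, 79.0]]
42.3833
```

View pics/s6.png

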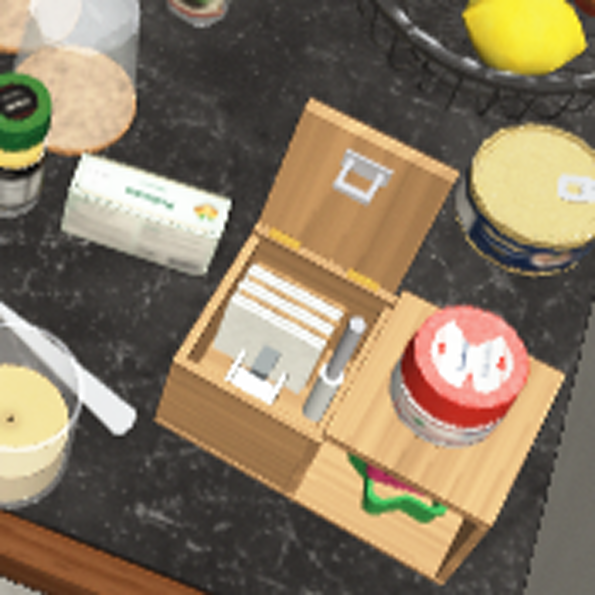

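The lid stays open at about 1.7 rad with its corners unchanged, the jar stands on the fixed half, and the neighbouring objects are undisturbed. Handing the job in.

```bash
python3 -c "
from cell import robot
print(robot.finish_job())"
```

```text
the job is handed in; nothing more can be done
None
```

The job is handed in at about 42 s: the jar stands upright on the fixed half within about 7 mm of its middle, the lid sprang ajar when released and now stays open at about 1.7 rad, and nothing near the box was moved; the teaspoon and mug were not re-checked at the end.

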